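# Nest the liner and hold the cap off the can for the argon purge

## Robot

A 6-joint arm with a two-finger parallel gripper is mounted at the origin on the work surface. World frame = base frame: x ahead of the robot, y to its left, z up, the work surface at z = 0. Lengths are in m, angles in degrees, forces in N, time in s.
With the tool pointing down it reaches from about 0.25 to 0.775 m from the base axis. Payload 4 kg.
Tool frame: the origin (TCP) lies midway between the tips of the shut fingers; the grasp point (between the pads) lies 19 mm behind it (r.grip_depth is the distance from the TCP to the grasp point, in m); z points along the fingers, y is the line along which they close (so a half turn about z gives the same grasp; the last joint's range is limited). The gripper opens to 94 mm and grips with 3 to 60 N. Pads are 16 mm wide; open, the fingers measure 119 mm over their backs; the gripper's body (75 mm by 177 mm) begins 78 mm behind the grasp point.
Start: joints at [-71.511, 4.996, 78.535, -0, 96.463, -5.907], TCP at [0.227, -0.501, 0.173] pointing down, gripper open.
Joint ranges: [-177.83, 177.83], [-43.37, 116.18], [15.69, 146.23], [-61.86, 241.86], [9.47, 152.12], [-147.06, 147.06]. Speed limits (degrees/s): [159.86, 159.86, 180, 180, 180, 180].

## Interface

Orientations are given as a 3x3 rotation matrix whose columns are the frame's x, y, z axes.
In Python, from rig import readout, read_camera, camera_params, workorder, r gives the robot as it stands.
- The arm moves only by the tool jog_arm, never from a script. Its argument "moves" is one flat list of numbers, 6 for each row, row after row: the shift along the tool's x, y, z in mm, then the turn, a rotation vector about the tool's x, y, z in degrees. In form: [x, y, z, rx, ry, rz, x, y, z, rx, ry, rz, ...]. A call has 1 to 8 rows; each row shifts and turns the commanded pose from where the row before left it, along the tool's axes as they then stand; what a row does not reach is not made up. A row lasts 1/12 s, in which the tool goes at most 41.7 mm and 7.16 degrees, less where a joint would pass 70% of its speed; a pose out of reach is approached as far as the arm can. A call with a gripper value outside its range is refused whole. "jaw" is the opening, from 0 (shut) to 1 (fully open), set as the call begins (left out, the last holds). The fingers move at their own pace and stop on an object; the grip force is fixed at half the most. Time passes only in rows, so rows that do not move let the fingers close. It gives the time, the measured TCP pose, the force, the opening and the grip force at its end, in the units of the state.
- readout.read_state(): the state, without advancing time (a new reading comes with each control period).
- read_camera(name): name is "scene" or "top" or "wrist"; returns the picture (384x512x3 uint8, blue, green, red); there is no depth.
- camera_params(name): a dict with "intrinsics" (3x3 intrinsics, pixels), "extrinsics" (4x4, takes a point from camera to world coordinates); the wrist camera has in their place "T_tool_cam" (4x4, takes a point from camera to tool coordinates, whose origin is the TCP and whose axes are the flange's). Camera axes: x right, y down, z forward; pixel columns grow to the right and rows downward; lengths in m; the calibration is good to about 2 mm. The wrist camera is an equidistant fisheye: a pixel r from the principal point sees the ray r / f radians off the axis. A picture is of the moment at which its call begins: read the wrist's pose just before it. camera_params takes no time and is no camera call.
- workorder.hand_in(): hands the job in; it is judged then, once.
The state is a dict: "clock": time; "joint_positions": joint angles; "joint_vel": joint speeds; "tau": joint torques, N m; "ee_pos": TCP position; "tcp_rot": TCP orientation; "force": force on the tool from outside, world axes, zero at the start; "wrist_torque": the same for the moment, N m; "opening": finger opening in m; "gripper_force": force on a finger pad.
Only numpy, scipy, OpenCV 4.12 (cv2) and the standard library are available. Lean on these libraries where they do the work, as an engineer would, in place of code of your own. Each camera call takes 0.05 s, during which the arm holds its last target. There are 200 camera calls.

## Task

Get a double-wall canister ready for welding: set the flanged steel liner cup into the open can that is clamped in the positioner's chuck, so that it sits fully home, and let go of it. Then take the steel cap by its stub tube, carry it over to the can and hold it level and centred about 5 mm above the liner's flange, touching nothing but your gripper, so that the argon can flush the air out; finish while still holding it there. Lift both parts clear of the standing fan and leave the fan and all the other things on the bench where they are.

Things in the scene. Friction and masses are not known exactly. Their poses are not given: they have to be found in the camera images.
- can_rim (a point): centre of the mouth of the outer can at its rim, 130 mm above the bench. The can is a tapered steel cup, upright, clamped in the chuck, immovable: 50 mm outside and 46 mm inside diameter at the rim, tapering to 36 mm inside at its floor 47 mm below; walls 2 mm
- positioner: grey rotary weld positioner, fixed; origin on the bench below the chuck's upright axis, on which the can stands. Base 140 x 120 x 46 mm, steel chuck 92 mm across, face 80 mm up, three jaws up to 98 mm high within 46 mm of the axis. Its +x points to a thin brass gas nozzle: tip 74 mm from the axis and 147 mm up, post 108 mm from the axis, 157 mm high
- liner: flanged steel liner cup (top-hat shape), open upward, tapered like the can but smaller; origin at the centre of its underside, z up. 49 mm tall, flange 60 mm diameter at the very top (44 to 49 mm up), body 42 mm below it tapering to 32 mm. Fully home the flange lies on the can's rim: origin 44 mm below the rim. Grip it across the flange; 100 to 160 g
- liner_rim (a point): centre of the liner's mouth, level with the top face of its flange, 49 mm above the liner's origin
- cap: steel cap: flat disc 60 mm diameter, 4 mm thick, with an upright stub tube 14 mm in diameter in its centre, reaching 40 mm above the origin; origin at the centre of its flat underside, z up along the stub. 80 to 140 g; hold it by the stub
- tray: shallow aluminium parts tray, fixed, 300 mm (its x) by 280 mm (its y), floor 3 mm thick, lip 14 mm high; origin at the centre of its underside. The liner, the cap, the plain cup and the jar stand on it, one near each corner (about 140 mm apart along its x, 130 mm along its y), in any order
- fan: bare axial fan standing on edge between the tray and the positioner, not fixed: 120 mm wide (its x), 38 mm thick (its y, feet 74 mm), 122 mm tall; origin at the centre of its underside. Bystander
- plain_cup: plain steel cup without a flange, 66 mm diameter, 40 mm tall, on the tray; origin at its underside. Bystander
- jar: small closed glass jar, 48 mm diameter, 62 mm tall, on the tray; origin at its underside. Bystander
- dish: shallow white dish of small steel links, 92 mm diameter, 24 mm tall, beyond the fan; origin at its underside. Bystander
- spool: grey wire spool lying flat, 60 mm diameter, 25 mm tall, at the far side of the bench; origin at its underside. Bystander
- driver: screwdriver, 170 mm long, lying across the far left of the bench; origin at its underside. Bystander
- solvent: white bottle, 54 mm diameter, 130 mm tall, at the far right of the bench; origin at its underside. Bystander
Mind the look-alikes: they are no part of the job. What is shaped like the positioner but brown is not meant.

How it is judged:
By the outcome, as a careful person would: the job done as asked, in the order asked, and still so for the second after the job is handed in, while the arm keeps its last pose, push and grip.
It also fails if it takes over 64 s, if anything falls off the work surface, if the arm or the gripper's body presses on something with over 40 N, if the wrist force passes 120 N, or if a joint passes its speed limit or range.

## Working session

There is one attempt and no reset: what is moved stays moved. The work goes in short steps, Python scripts to look and compute and a tool call to move; the robot and the scene stay as the last step left them, time stands still between calls to the robot, and variables do not carry over. Pictures are saved under pics/ and viewed, at most 10 in all, crops included, and the job is handed in when it is done.

Besides the shell and the picture viewer there is one more tool, called after "Emit:" by a JSON object that holds its "fn" and its "kwargs", one argument or row to a line. jog_arm: Moves the arm, as the interface text tells. Its arguments: {"type":"object","properties":{"moves":{"type":"array"},"jaw":{"type":"number"}},"required":["moves"]}

```bash
mkdir -p pics; ls
python3 - <<'E'
from rig import readout, read_camera, camera_params, r
import cv2, numpy as np
np.set_printoptions(precision=4,suppress=True)
for n in ("scene","top","wrist"):
    cv2.imwrite(f"pics/{n}0.png",read_camera(n)); print(n,camera_params(n))
s=readout.read_state(); print(s)
E
```

```text
pics
scene {'intrinsics': array([[459.851 ,   0.    , 251.4672],
       [  0.    , 459.851 , 191.5918],
       [  0.    ,   0.    ,   1.    ]]), 'extrinsics': array([[-0.6889,  0.4859, -0.5379,  1.2263],
       [ 0.7246,  0.4814, -0.4932,  0.6182],
       [ 0.0193, -0.7295, -0.6837,  0.8792],
       [ 0.    ,  0.    ,  0.    ,  1.    ]])}
top {'intrinsics': array([[425.6471,   0.    , 250.9954],
       [  0.    , 425.6471, 189.113 ],
       [  0.    ,   0.    ,   1.    ]]), 'extrinsics': array([[-0.015 , -0.9883,  0.1521,  0.4227],
       [-0.9998,  0.0162,  0.0062,  0.0674],
       [-0.0086, -0.152 , -0.9883,  1.1921],
       [ 0.    ,  0.    ,  0.    ,  1.    ]])}
wrist {'intrinsics': array([[297.3186,   0.    , 258.2821],
       [  0.    , 297.3186, 191.8796],
       [  0.    ,   0.    ,   1.    ]]), 'T_tool_cam': array([[-0.0006, -0.9702, -0.2425,  0.0703],
       [ 1.    , -0.0004, -0.0008,  0.0004],
       [ 0.0007, -0.2425,  0.9702, -0.2119],
       [ 0.    ,  0.    ,  0.    ,  1.    ]])}
{'clock': 0.15, 'joint_positions': array([-71.5102,   5.0305,  78.6014,   0.0005,  96.4642,  -5.9085]), 'joint_vel': array([-0.0129, -0.1419, -0.264 ,  0.0814, -0.0447, -0.0443]), 'tau': array([  0.0011, -34.0642, -30.2792,   0.0719,   0.0305,  -0.0001]), 'ee_pos': array([ 0.227 , -0.5004,  0.172 ]), 'tcp_rot': array([[ 0.9107,  0.4131, -0.0005],
       [ 0.4131, -0.9107,  0.0016],
       [ 0.0002, -0.0017, -1.    ]]), 'force': array([-0.6109,  0.9975, -0.7594]), 'wrist_torque': array([ 0.0009, -0.0171, -0.0632]), 'gripper_force': 0.0, 'opening': 0.09380268685086726}
```

View pics/top0.png

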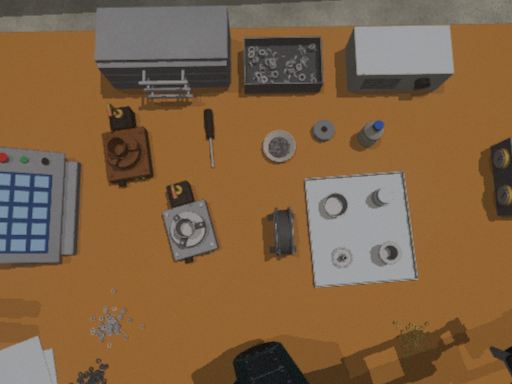

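View pics/scene0.png

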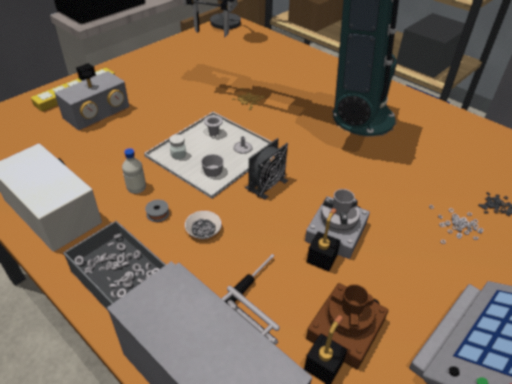

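The top view shows the tray with the plain cup at (333,206), jar at (382,197), liner at (389,253) and cap at (342,257). The fan is at (284,231), the grey positioner with the can at (187,229), and the brown look-alike at (127,155). In the scene view the liner is at (213,120), the cap at (243,143) and the can mouth at (344,196).

```bash
cat > h.py <<'E'
import numpy as np, cv2
from rig import readout, read_camera, camera_params, r
np.set_printoptions(precision=4,suppress=True)
def ray(n,px,state=None):
    p=camera_params(n);K=p["intrinsics"];u=(px[0]-K[0,2])/K[0,0];v=(px[1]-K[1,2])/K[1,1]
    if n=="wrist":
        th=np.hypot(u,v);d=np.array([u/th*np.sin(th),v/th*np.sin(th),np.cos(th)]) if th>0 else np.array([0,0,1.])
        T=np.eye(4);T[:3,:3]=state["tcp_rot"];T[:3,3]=state["ee_pos"];T=T@p["T_tool_cam"]
    else: d=np.array([u,v,1.]);T=p["extrinsics"]
    d=T[:3,:3]@d;return T[:3,3],d/np.linalg.norm(d)
def plane(R,z): o,d=R;return o+d*(z-o[2])/d[2]
def tri(Rs):
    A=0;b=0
    for o,d in Rs:
        P=np.eye(3)-np.outer(d,d);A=A+P;b=b+P@o
    x=np.linalg.solve(A,b);return x,[np.linalg.norm(np.cross(x-o,d)) for o,d in Rs]
def proj(n,X,state=None):
    p=camera_params(n);K=p["intrinsics"]
    if n=="wrist":
        T=np.eye(4);T[:3,:3]=state["tcp_rot"];T[:3,3]=state["ee_pos"];T=T@p["T_tool_cam"]
    else:T=p["extrinsics"]
    c=T[:3,:3].T@(np.asarray(X)-T[:3,3])
    if n=="wrist":
        th=np.arctan2(np.hypot(c[0],c[1]),c[2]);q=c[:2]/np.hypot(c[0],c[1])*th
    else:q=c[:2]/c[2]
    return q*K[0,0]+K[:2,2]
E
python3 - <<'E'
from h import *
for n,a,b,z in (("liner",(389,251),(213,117),.052),("can",(187,228),(344,196),.13),("cap stub",(342,257),(243,135),.043),("plain",(333,204),(212,158),.043),("jar",(382,195),(178,139),.065),("fan top",(285,228),(270,155),.122)):
    print(n,tri([ray("top",a),ray("scene",b)]),plane(ray("top",a),z),plane(ray("scene",b),z))
t=cv2.imread("pics/top0.png");s=cv2.imread("pics/scene0.png")
f=lambda i,x,y:cv2.resize(i[y:y+75,x:x+100],None,fx=4,fy=4,interpolation=cv2.INTER_CUBIC)
cv2.imwrite("pics/c.png",np.vstack([np.hstack([f(t,140,180),f(t,310,215)]),np.hstack([f(s,290,180),f(s,170,100)])]))
E
```

```text
liner (array([ 0.4272, -0.2833,  0.0692]), [np.float64(0.0011057779834041804), np.float64(0.001105777983404161)]) [ 0.4266 -0.2878  0.052 ] [ 0.4107 -0.3036  0.052 ]
can (array([0.4894, 0.2387, 0.1238]), [np.float64(0.0031503536605753473), np.float64(0.0031503536605753013)]) [0.4906 0.235  0.13  ] [0.4935 0.2443 0.13  ]
cap stub (array([ 0.4142, -0.1642,  0.0552]), [np.float64(0.0022240637542969527), np.float64(0.0022240637542969227)]) [ 0.4127 -0.1648  0.043 ] [ 0.4032 -0.1778  0.043 ]
plain (array([ 0.5555, -0.1473,  0.0564]), [np.float64(0.00326341317515282), np.float64(0.0032634131751527527)]) [ 0.555  -0.1472  0.043 ] [ 0.546 -0.163  0.043]
jar (array([ 0.575 , -0.2749,  0.0666]), [np.float64(0.001010654204931698), np.float64(0.0010106542049317358)]) [ 0.5745 -0.2746  0.065 ] [ 0.574  -0.2778  0.065 ]
fan top (array([ 0.4847, -0.0058,  0.1093]), [np.float64(0.005851781951740637), np.float64(0.0058517819517405895)]) [ 0.4873 -0.0097  0.122 ] [0.4941 0.0096 0.122 ]
```

View pics/c.png

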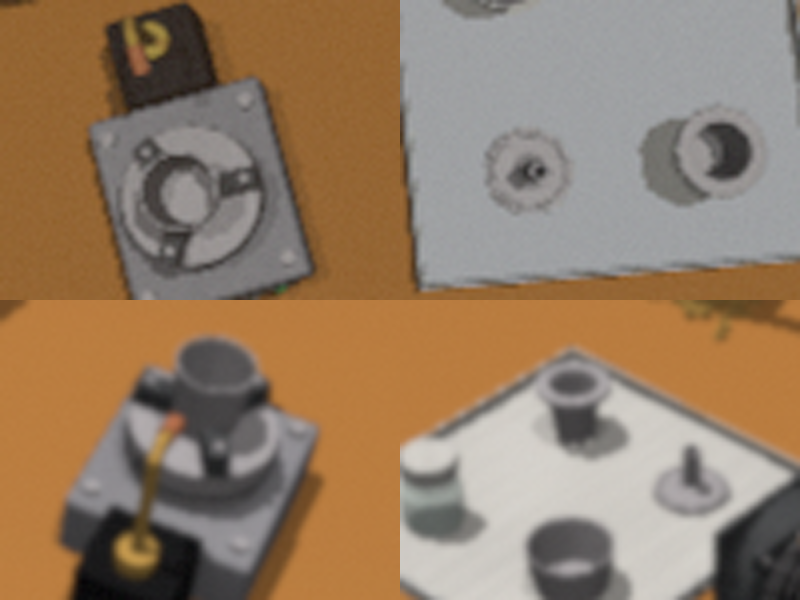

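The composite shows the can mouth in the chuck with the nozzle towards +x, slightly +y. The flanged liner rim is at top (389.5,253) and scene (213,121), and the cap stub at top (344,257.5) and scene (242.5,137.5). I'll move the wrist camera over the liner and cap.

Emit:
{"fn": "jog_arm", "kwargs": {
  "moves": [34, -20, -9, 0, 0, 0, 34, -20, -9, 0, 0, 0, 34, -20, -9, 0, 0, 0, 34, -20, -9, 0, 0, 0, 34, -20, -9, 0, 0, 0, 34, -20, -9, 0, 0, 0, 34, -20, -9, 0, 0, 0, 34, -20, -9, 0, 0, 0]
}}

```text
clock: 0.82
ee_pos: [0.4094, -0.241, 0.2452]
tcp_rot: [[0.911, 0.413, -0.0], [0.413, -0.911, -0.0], [-0.0, 0.0, -1.0]]
force: [1.1, -0.2, -0.0]
opening: 0.0941
gripper_force: 0.0
```

Emit:
{"fn": "jog_arm", "kwargs": {
  "moves": [10, -6, 0, 0, 0, 6, 0, 0, 0, 0, 0, 5.6, 0, 0, 0, 0, 0, 0, 0, 0, 0, 0, 0, 0]
}}

```text
clock: 1.15
ee_pos: [0.4153, -0.233, 0.2445]
tcp_rot: [[0.975, 0.224, -0.001], [0.224, -0.975, 0.0], [-0.001, -0.0, -1.0]]
force: [-0.0, -0.2, 0.1]
opening: 0.0943
gripper_force: 0.0
```

Run:
```python
from h import *
import pickle
s=readout.read_state();i=read_camera("wrist");cv2.imwrite("pics/w1.png",i);pickle.dump(s,open("w1.pkl","wb"))
print(s["ee_pos"],s["tcp_rot"],s["clock"],s["joint_positions"])
for n,X in (("liner",(.429,-.288,.052)),("cap",(.413,-.166,.043)),("can",(.49,.236,.13))):print(n,proj("wrist",X,s))
```

```text
[ 0.4153 -0.233   0.2445] [[ 0.9745  0.2244 -0.0007]
 [ 0.2244 -0.9745  0.0002]
 [-0.0007 -0.0004 -1.    ]] 1.15 [-36.1078  -4.5946  80.1022  -0.0139 104.5344  40.9225]
liner [299.1637 169.5804]
cap [211.7412 160.3731]
can [-22.5303  74.8661]
```

View pics/w1.png

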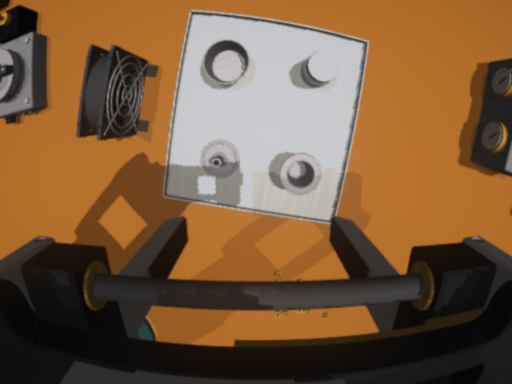

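The wrist view shows the liner flange at about (301,173), cap disc (219,159) with its stub top at (217,161), plain cup (227,63), jar (320,68) and fan at (112,95). The liner and cap predictions agree to within about 7 px. Next is a second view, nearer the liner.

Emit:
{"fn": "jog_arm", "kwargs": {
  "moves": [-9, 16, 28, 0, 0, 0, -9, 16, 28, 0, 0, 0, -9, 16, 28, 0, 0, 0, 0, 0, 0, 0, 0, 0, 0, 0, 0, 0, 0, 0, 0, 0, 0, 0, 0, 0]
}}

```text
clock: 1.7
ee_pos: [0.4, -0.2864, 0.162]
tcp_rot: [[0.975, 0.221, 0.001], [0.221, -0.975, -0.0], [0.001, 0.001, -1.0]]
force: [-0.6, -0.5, -0.6]
opening: 0.0943
gripper_force: 0.0
```

Run:
```python
from h import *
import pickle
s=readout.read_state();i=read_camera("wrist");cv2.imwrite("pics/w2.png",i);pickle.dump(s,open("w2.pkl","wb"))
print(s["ee_pos"],s["clock"])
p=[proj("wrist",X,s) for X in ((.429,-.288,.052),(.413,-.166,.043))];print(p)
a=cv2.imread("pics/w1.png")
f=lambda i,x,y:cv2.resize(i[y:y+75,x:x+100],None,fx=4,fy=4,interpolation=cv2.INTER_CUBIC)
o=[int(q[k])-(50,37)[k] for q in p for k in (0,1)];print(o)
cv2.imwrite("pics/c2.png",np.vstack([np.hstack([f(a,250,135),f(a,170,125)]),np.hstack([f(i,o[0],o[1]),f(i,max(o[2],0),o[3])])]))
```

```text
[ 0.4    -0.2864  0.162 ] 1.7
[array([265.4617, 158.0908]), array([159.1514, 148.677 ])]
[215, 121, 109, 111]
```

View pics/c2.png

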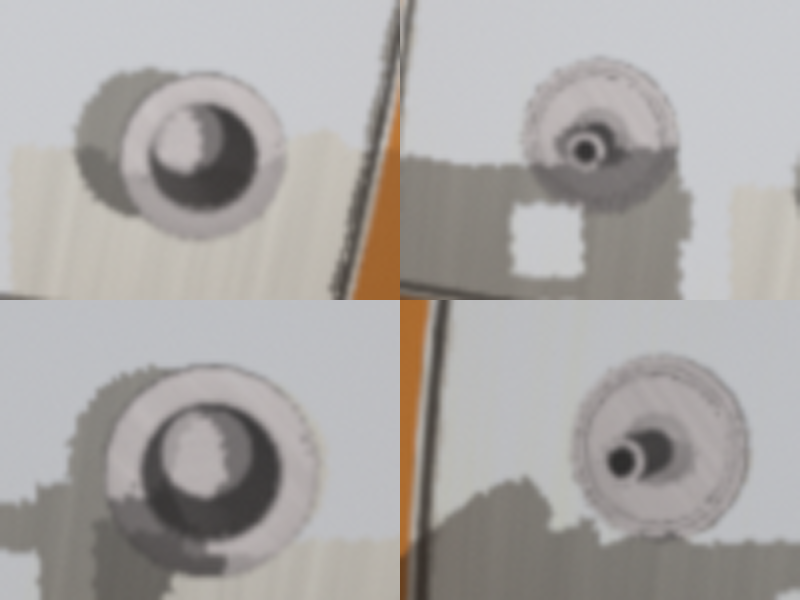

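The crops give the flange centre at w1 (300.5,173.6) and w2 (267.4,163.2). The cap stub top is at w1 (216.1,162.1) and w2 (164.9,150.9), and the disc at w1 (219.6,158.2) and w2 (173.6,146.6).

Run:
```python
from h import *
import pickle
s1,s2=[pickle.load(open(f"w{k}.pkl","rb")) for k in (1,2)]
for n,a,b,z,t,sc in (("liner",(300.5,173.6),(267.4,163.2),.052,(389,252.6),(213,120.4)),("stub",(216.1,162.1),(164.9,150.9),.043,(344,257),(242.5,137)),("disc",(219.6,158.2),(173.6,146.6),.007,(341.5,257),(243,147))):
    A=[ray("wrist",a,s1),ray("wrist",b,s2)];B=[ray("top",t),ray("scene",sc)]
    print(n,tri(A)[0],tri(B)[0],tri(A+B),*[plane(q,z) for q in A+B])
print(tri([ray("top",(186.5,229)),ray("scene",(344,197))]))
```

```text
liner [ 0.4239 -0.2914  0.0514] [ 0.4232 -0.2885  0.0521] (array([ 0.4232, -0.2904,  0.0506]), [np.float64(0.0011921764530882111), np.float64(0.0011452581606635397), np.float64(0.0024912665832229745), np.float64(0.000753697083254403)]) [ 0.4239 -0.2913  0.052 ] [ 0.424  -0.2913  0.052 ] [ 0.4224 -0.2875  0.052 ] [ 0.4236 -0.2898  0.052 ]
stub [ 0.4111 -0.1721  0.0385] [ 0.4129 -0.1701  0.0444] (array([ 0.4118, -0.172 ,  0.042 ]), [np.float64(0.00046340694705025026), np.float64(0.0010851113456694273), np.float64(0.0018318685495990355), np.float64(0.0008510215563957931)]) [ 0.4119 -0.1726  0.043 ] [ 0.4118 -0.1734  0.043 ] [ 0.4127 -0.1702  0.043 ] [ 0.4116 -0.1718  0.043 ]
disc [ 0.4125 -0.1725  0.0036] [ 0.4119 -0.1702  0.006 ] (array([ 0.412 , -0.1717,  0.0041]), [np.float64(0.0007965892569036017), np.float64(0.0012535236848719858), np.float64(0.0006226650158359858), np.float64(0.002098945199097097)]) [ 0.4127 -0.1728  0.007 ] [ 0.4134 -0.1734  0.007 ] [ 0.4125 -0.1707  0.007 ] [ 0.4125 -0.1685  0.007 ]
(array([0.4877, 0.2396, 0.1198]), [np.float64(0.002057537585174239), np.float64(0.0020575375851742054)])
```

The heights agree: flange top at 51.4 mm against 52, stub top at about 42 mm against 43. I'll descend on the liner.

Emit:
{"fn": "jog_arm", "kwargs": {
  "moves": [22, 10, 20, 0, 0, 0, 0, 0, 30, 0, 0, 0, 0, 0, 30, 0, 0, 0, 0, 0, 25, 0, 0, 0, 0, 0, 15, 0, 0, 0, 0, 0, 11.5, 0, 0, 0, 0, 0, 0, 0, 0, 0, 0, 0, 0, 0, 0, 0]
}}

```text
clock: 2.42
ee_pos: [0.4244, -0.2912, 0.0308]
tcp_rot: [[0.975, 0.222, 0.002], [0.222, -0.975, -0.001], [0.001, 0.002, -1.0]]
force: [-0.1, -0.3, 0.9]
opening: 0.0939
gripper_force: 0.0
```

Emit:
{"fn": "jog_arm", "kwargs": {
  "moves": [0, 0, 0, 0, 0, 0, 0, 0, 0, 0, 0, 0, 0, 0, 0, 0, 0, 0, 0, 0, 0, 0, 0, 0, 0, 0, 0, 0, 0, 0, 0, 0, 0, 0, 0, 0],
  "jaw": 0
}}

```text
clock: 2.92
ee_pos: [0.4235, -0.2911, 0.0297]
tcp_rot: [[0.975, 0.221, 0.0], [0.221, -0.975, -0.0], [0.0, 0.0, -1.0]]
force: [-0.1, 0.0, 0.6]
opening: 0.0573
gripper_force: 0.0
```

Emit:
{"fn": "jog_arm", "kwargs": {
  "moves": [0, 0, 0, 0, 0, 0, 0, 0, 0, 0, 0, 0, 0, 0, 0, 0, 0, 0]
}}

```text
clock: 3.17
ee_pos: [0.4234, -0.2909, 0.0293]
tcp_rot: [[0.975, 0.221, -0.0], [0.221, -0.975, 0.0], [-0.0, -0.0, -1.0]]
force: [0.0, -0.4, -0.1]
opening: 0.0375
gripper_force: 0.0
```

Run:
```python
from h import *
s=readout.read_state();i=read_camera("wrist");t=read_camera("top");c=read_camera("scene");print(s["ee_pos"],s["opening"],s["gripper_force"],r.grip_depth)
f=lambda i,x,y:cv2.resize(i[y:y+100,x:x+133],(400,300),interpolation=cv2.INTER_CUBIC)
cv2.imwrite("pics/c3.png",np.vstack([np.hstack([f(t,310,180),f(c,150,70)]),np.hstack([f(i,190,130),cv2.resize(i,(400,300))])]))
```

```text
[ 0.4234 -0.2909  0.0293] 0.037452303085969856 0.0 0.0188
```

View pics/c3.png

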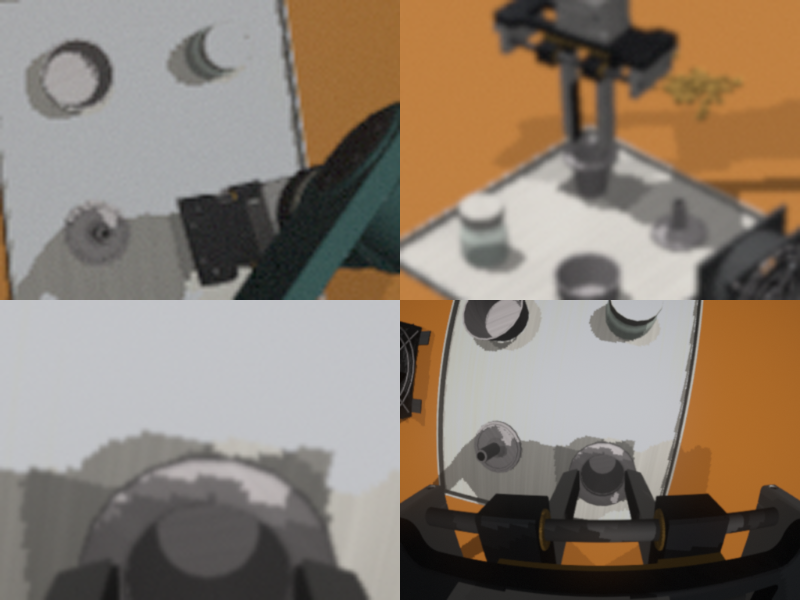

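The fingers have closed past 60 mm with no force and look to be above the flange, so the tips seem to end short of the TCP. I'll look closer at the tips.

Run:
```python
from h import *
s=readout.read_state();i=read_camera("wrist");c=read_camera("scene")
cv2.imwrite("pics/w3.png",i);cv2.imwrite("pics/s3.png",c)
a=cv2.imread("pics/w1.png")
f=lambda i,x,y:cv2.resize(i[y:y+75,x:x+100],None,fx=4,fy=4,interpolation=cv2.INTER_CUBIC)
cv2.imwrite("pics/c4.png",np.vstack([np.hstack([f(i,210,170),f(c,165,80)]),np.hstack([f(a,120,200),f(a,300,200)])]))
R=s["tcp_rot"]
for y in (.047,.019):
  for z in (0,-.01,-.02,-.03): print(y,z,proj("wrist",s["ee_pos"]+R@[.008,y,z],s),proj("scene",s["ee_pos"]+R@[.008,-y,z]))
```

```text
0.047 0 [320.4198 203.9422] [224.0918 132.1066]
0.047 -0.01 [323.1531 207.8359] [224.0228 129.4808]
0.047 -0.02 [326.1257 212.0853] [223.9532 126.8297]
0.047 -0.03 [329.3682 216.7385] [223.8829 124.1532]
0.019 0 [283.5765 204.1042] [216.6502 129.3081]
0.019 -0.01 [284.7127 208.0642] [216.5464 126.6874]
0.019 -0.02 [285.9527 212.397 ] [216.4417 124.0418]
0.019 -0.03 [287.3106 217.1554] [216.336  121.3709]
```

View pics/c4.png

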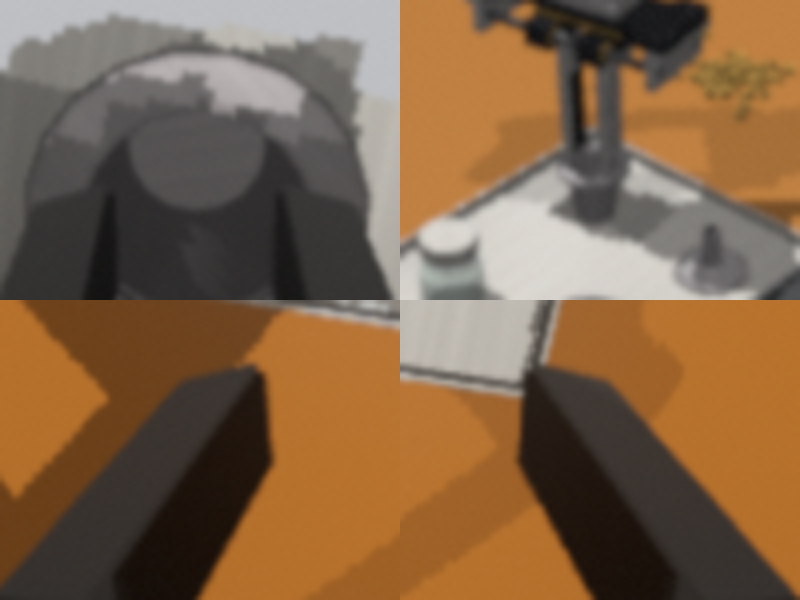

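The tips' inner front corners are at w1 (185.5,218) and (332.5,218.5), and at (237.5,217.5) and (278.8,217.5) now. That puts the real tips about 31 mm short of the stated TCP whatever the opening; the scene view agrees, with the tip at (217.5,122). The fingers closed above the flange and touched nothing. I'll reopen and go 30 mm deeper.

Emit:
{"fn": "jog_arm", "kwargs": {
  "moves": [0, 0, -10, 0, 0, 0, 0, 0, 0, 0, 0, 0, 0, 0, 0, 0, 0, 0, 0, 0, 0, 0, 0, 0, 0, 0, 0, 0, 0, 0, 0, 0, 0, 0, 0, 0, 0, 0, 0, 0, 0, 0, 0, 0, 0, 0, 0, 0],
  "jaw": 1
}}

```text
clock: 4.08
ee_pos: [0.4233, -0.2909, 0.0392]
tcp_rot: [[0.975, 0.221, -0.0], [0.221, -0.975, 0.0], [-0.0, -0.0, -1.0]]
force: [0.7, 0.5, -0.2]
opening: 0.0676
gripper_force: 0.0
```

Emit:
{"fn": "jog_arm", "kwargs": {
  "moves": [0, 0, 0, 0, 0, 0, 0, 0, 0, 0, 0, 0, 0, 0, 0, 0, 0, 0, 0, 0, 0, 0, 0, 0, 0, 0, 0, 0, 0, 0]
}}

```text
clock: 4.5
ee_pos: [0.4234, -0.2909, 0.0394]
tcp_rot: [[0.975, 0.222, 0.0], [0.222, -0.975, -0.0], [0.0, 0.0, -1.0]]
force: [0.6, 0.4, 0.6]
opening: 0.0937
gripper_force: 0.0
```

Emit:
{"fn": "jog_arm", "kwargs": {
  "moves": [0, 0, 10, 0, 0, 0, 0, 0, 10, 0, 0, 0, 0, 0, 10, 0, 0, 0, 0, 0, 10, 0, 0, 0, 0, 0, 0, 0, 0, 0, 0, 0, 0, 0, 0, 0]
}}

```text
clock: 5.0
ee_pos: [0.4225, -0.2902, -0.0021]
tcp_rot: [[0.975, 0.221, -0.002], [0.221, -0.975, 0.002], [-0.002, -0.002, -1.0]]
force: [-0.7, -0.1, 1.5]
opening: 0.0941
gripper_force: 0.0
```

Emit:
{"fn": "jog_arm", "kwargs": {
  "moves": [0, 0, 0, 0, 0, 0, 0, 0, 0, 0, 0, 0, 0, 0, 0, 0, 0, 0, 0, 0, 0, 0, 0, 0, 0, 0, 0, 0, 0, 0, 0, 0, 0, 0, 0, 0, 0, 0, 0, 0, 0, 0, 0, 0, 0, 0, 0, 0],
  "jaw": 0
}}

```text
clock: 5.67
ee_pos: [0.4236, -0.2912, -0.0002]
tcp_rot: [[0.975, 0.221, 0.001], [0.221, -0.975, -0.001], [0.0, 0.001, -1.0]]
force: [-0.6, 0.6, 0.7]
opening: 0.0584
gripper_force: 30.0
```

Emit:
{"fn": "jog_arm", "kwargs": {
  "moves": [0, 0, -10, 0, 0, 0, 0, 0, -20, 0, 0, 0, 0, 0, -30, 0, 0, 0, 0, 0, -35, 0, 0, 0, 0, 0, -35, 0, 0, 0, 0, 0, -30, 0, 0, 0, 0, 0, -20, 0, 0, 0, 0, 0, -10, 0, 0, 0]
}}

```text
clock: 6.33
ee_pos: [0.4245, -0.2918, 0.1939]
tcp_rot: [[0.975, 0.222, 0.005], [0.222, -0.975, -0.004], [0.004, 0.005, -1.0]]
force: [1.0, -0.6, -0.8]
opening: 0.0583
gripper_force: 30.0
```

Run:
```python
from h import *
s=readout.read_state();i=read_camera("wrist");cv2.imwrite("pics/w4.png",i)
R=s["tcp_rot"];print(s["ee_pos"],s["opening"],s["gripper_force"],s["force"])
for n,d in (("start",(.425,-.29)),("can",(.4885,.237))): print(n,(R.T@(np.array([*d,s["ee_pos"][2]])-s["ee_pos"]))*1000)
```

```text
[ 0.4245 -0.2918  0.1939] 0.0583195531032238 29.9998065456748 [ 0.9836 -0.6084 -0.7841]
start [ 0.8425 -1.6492 -0.0054]
can [ 179.5452 -501.4721   -1.9313]
```

Emit:
{"fn": "jog_arm", "kwargs": {
  "moves": [3, -14, 0, 0, 0, 0, 6, -28, 0, 0, 0, 0, 7, -35, 0, 0, 0, 0, 7, -35, 0, 0, 0, 0, 7, -35, 0, 0, 0, 0, 7, -35, 0, 0, 0, 0, 7, -35, 0, 0, 0, 0, 7, -35, 0, 0, 0, 0]
}}

```text
clock: 7.05
ee_pos: [0.415, -0.0311, 0.1865]
tcp_rot: [[0.975, 0.221, -0.005], [0.221, -0.975, 0.002], [-0.004, -0.003, -1.0]]
force: [1.6, 0.8, -0.5]
opening: 0.0582
gripper_force: 30.0
```

Emit:
{"fn": "jog_arm", "kwargs": {
  "moves": [7, -35, 0, 0, 0, 0, 7, -35, 0, 0, 0, 0, 7, -35, 0, 0, 0, 0, 7, -35, 0, 0, 0, 0, 7, -35, 0, 0, 0, 0, 7, -35, 0, 0, 0, 0, 5, -25, 0, 0, 0, 0, 3, -13, 0, 0, 0, 0]
}}

```text
clock: 7.72
ee_pos: [0.408, 0.222, 0.1862]
tcp_rot: [[0.974, 0.226, -0.006], [0.226, -0.974, -0.001], [-0.006, -0.001, -1.0]]
force: [0.0, -0.1, -1.5]
opening: 0.0584
gripper_force: 30.0
```

Emit:
{"fn": "jog_arm", "kwargs": {
  "moves": [0, 0, 0, 0, 0, 0, 0, 0, 0, 0, 0, 0, 0, 0, 0, 0, 0, 0, 0, 0, 0, 0, 0, 0]
}}

```text
clock: 8.05
ee_pos: [0.4106, 0.218, 0.1886]
tcp_rot: [[0.975, 0.22, -0.001], [0.22, -0.975, -0.001], [-0.002, 0.001, -1.0]]
force: [0.4, -0.7, -0.9]
opening: 0.0585
gripper_force: 30.0
```

Run:
```python
from h import *
import pickle
s=readout.read_state();i=read_camera("wrist");cv2.imwrite("pics/w5.png",i);pickle.dump(s,open("w5.pkl","wb"))
print(s["ee_pos"],s["tcp_rot"],s["joint_positions"],proj("wrist",(.4885,.237,.13),s))
f=lambda i,x,y:cv2.resize(i[y:y+110,x:x+160],(640,440),interpolation=cv2.INTER_CUBIC)
cv2.imwrite("pics/c5.png",f(i,180,60))
```

```text
[0.4106 0.218  0.1886] [[ 0.9755  0.2202 -0.0014]
 [ 0.2202 -0.9755 -0.0009]
 [-0.0015  0.0006 -1.    ]] [20.9902 -6.0084 87.69   -0.0213 98.4112 98.2665] [256.5343 108.2202]
```

View pics/w5.png

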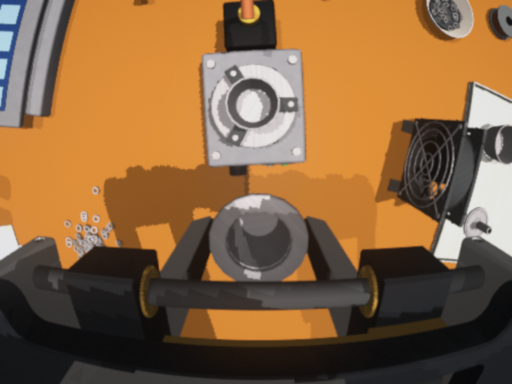

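The wrist view shows the can rim centred near (253,102), with the nozzle above it at (248,15). The liner flange in the hand is centred near (258,238), level. I'll take a second view for the can's height, then fit the rims numerically.

Emit:
{"fn": "jog_arm", "kwargs": {
  "moves": [5, 25, -10, 0, 0, 0, 5, 25, -15, 0, 0, 0, 5, 20, -15, 0, 0, 0, 0, 0, 0, 0, 0, 0, 0, 0, 0, 0, 0, 0, 0, 0, 0, 0, 0, 0]
}}

```text
clock: 8.6
ee_pos: [0.4408, 0.1539, 0.2288]
tcp_rot: [[0.975, 0.22, -0.001], [0.22, -0.975, 0.0], [-0.001, -0.001, -1.0]]
force: [0.0, -0.2, -1.5]
opening: 0.0587
gripper_force: 30.0
```

```bash
cat >> h.py <<'E'
def fit(im,c,r0,r1,sign,n=180):
    """edge circle: sign +1 bright outward, -1 dark outward, 0 either; ellipse fit with outlier removal"""
    g=cv2.GaussianBlur(cv2.cvtColor(im,cv2.COLOR_BGR2GRAY),(0,0),.8).astype(np.float32);P=[]
    rr=np.arange(r0,r1,.25)
    for t in np.linspace(0,2*np.pi,n,endpoint=False):
        x=(c[0]+rr*np.cos(t)).astype(np.float32)[None];y=(c[1]+rr*np.sin(t)).astype(np.float32)[None]
        d=np.gradient(cv2.remap(g,x,y,cv2.INTER_LINEAR)[0]);d=d*sign if sign else abs(d)
        k=d.argmax()
        if d[k]>1: P.append((x[0,k],y[0,k]))
    P=np.array(P,np.float32)
    for _ in range(6):
        e=cv2.fitEllipseDirect(P);(cx,cy),(a,b),th=e
        q=(P-[cx,cy])@np.array([[np.cos(np.radians(th)),-np.sin(np.radians(th))],[np.sin(np.radians(th)),np.cos(np.radians(th))]])
        res=abs(np.hypot(q[:,0]/a*2,q[:,1]/b*2)-1)*(a+b)/4
        m=res<max(1,np.percentile(res,85))
        if m.all():break
        P=P[m].astype(np.float32)
    return e,len(P),res.mean()
E
python3 - <<'E'
from h import *
import pickle
s=readout.read_state();i=read_camera("wrist");cv2.imwrite("pics/w6.png",i);pickle.dump(s,open("w6.pkl","wb"))
s5=pickle.load(open("w5.pkl","rb"));i5=cv2.imread("pics/w5.png")
print(s["ee_pos"]); q=proj("wrist",(.4915,.239,.13),s);print("pred",q)
out=[]
for im,st,c in ((i5,s5,(253,102)),(i,s,q)):
    E=fit(im,c,19,32,0);L=fit(im,(258,238),40,54,0)
    Ein=fit(im,c,17,27,-1);Eo=fit(im,c,21,32,1)
    for e in (E,Ein,Eo,L): print(e)
    v=cv2.resize(im,None,fx=3,fy=3)
    for e,col in ((Ein,(0,255,0)),(Eo,(0,0,255)),(L,(255,0,0))): cv2.ellipse(v,((e[0][0][0]*3+1,e[0][0][1]*3+1),(e[0][1][0]*3,e[0][1][1]*3),e[0][2]),col,1)
    y,x=int(c[1]*3),int(c[0]*3);out.append(np.hstack([v[y-120:y+120,x-150:x+150],v[560:860,615:935][30:270]]))
cv2.imwrite("pics/c6.png",np.vstack(out))
E
```

```text
[0.4408 0.1539 0.2288]
pred [189.9924 122.3075]
(((252.7235107421875, 100.06352233886719), (43.29735565185547, 49.2590446472168), 97.7425308227539), 120, np.float64(0.31215098852366674))
(((250.72230529785156, 99.53438568115234), (36.40196228027344, 46.59488296508789), 156.1829071044922), 85, np.float64(0.37806940512422194))
(((252.22152709960938, 102.71248626708984), (49.22242736816406, 49.9162483215332), 77.68973541259766), 180, np.float64(0.2105982457230679))
(((258.522216796875, 239.0272674560547), (89.88582611083984, 100.25950622558594), 84.68571472167969), 117, np.float64(0.41723136070905964))
(((188.74766540527344, 120.83277130126953), (41.813804626464844, 43.04722595214844), 78.156005859375), 152, np.float64(0.2520586657043571))
(((186.8018798828125, 120.95603942871094), (45.545013427734375, 48.1966552734375), 54.690574645996094), 86, np.float64(0.29367932396999846))
(((192.2952117919922, 123.53573608398438), (43.824462890625, 52.08353805541992), 123.77373504638672), 108, np.float64(0.34340700883343617))
(((258.2974548339844, 239.4834747314453), (90.2093276977539, 99.99313354492188), 88.09146118164062), 108, np.float64(0.32636210759076906))
```

View pics/c6.png

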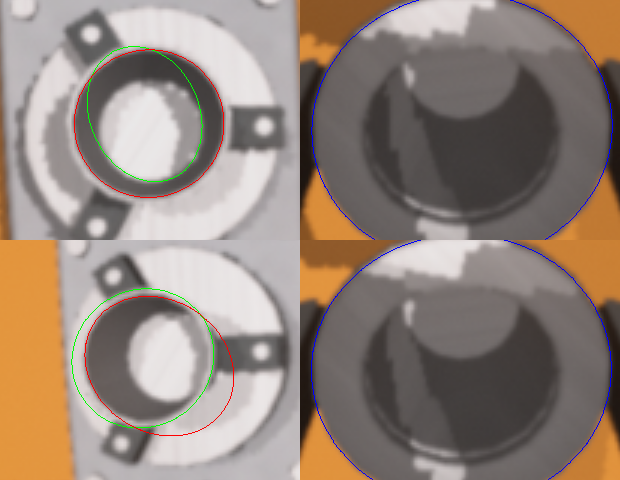

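The red fit in w5 follows the can's inner rim edge, centred at (252.2,102.7). In w6 the "either" fit, centred at (188.7,120.8), is the right one. The blue fit on the held flange is good and its cup is level.

Run:
```python
from h import *
import pickle
s5,s6=[pickle.load(open(f"w{k}.pkl","rb")) for k in (5,6)]
A=[ray("wrist",(252.2,102.7),s5),ray("wrist",(188.75,120.8),s6)]
print(tri(A),[plane(a,.13) for a in A]); c=np.mean([plane(a,.13) for a in A],0)
for n in ("top","scene"): print(n,proj(n,c))
for s,px in ((s5,(258.5,239.0)),(s6,(258.3,239.5))):
    o,d=ray("wrist",px,s);R=s["tcp_rot"];o=R.T@(o-s["ee_pos"]);d=R.T@d
    for z in (-.045,-.052): print(z,(o+d*(z-o[2])/d[2]))
# flange edges: span across y -> range
K=camera_params("wrist")["intrinsics"]
for px in ((258.5-50,239),(258.5+50,239)): print(ray("wrist",px,s5)[1]@s5["tcp_rot"])
s=readout.read_state();print(s["ee_pos"],s["tcp_rot"].T@(c-s["ee_pos"])*1000)
```

```text
(array([0.4927, 0.242 , 0.1245]), [np.float64(0.00016942031550655042), np.float64(0.00016942031550656859)]) [array([0.4926, 0.2419, 0.13  ]), array([0.4928, 0.2407, 0.13  ])]
top [184.5072 227.2121]
scene [343.1388 195.2173]
-0.045 [-0.0009  0.0003 -0.045 ]
-0.052 [ 0.0021  0.0003 -0.052 ]
-0.045 [-0.0012  0.0002 -0.045 ]
-0.052 [ 0.0018  0.0002 -0.052 ]
[-0.3885 -0.1668  0.9062]
[-0.3886  0.1666  0.9062]
[0.4405 0.1543 0.2284] [ 70.2859 -73.2685  98.3495]
```

The can rim is at (0.4926, 0.2413), 124 mm high by triangulation against 130. The prediction matches the top and scene pixels, and the held liner is about 1 mm off along tool x. Next I'll align over the can and descend.

Emit:
{"fn": "jog_arm", "kwargs": {
  "moves": [23, -24.5, 0, 0, 0, 0, 23, -24.5, 0, 0, 0, 0, 23, -24.5, 0, 0, 0, 0, 0, 0, 20, 0, 0, 0, 0, 0, 30, 0, 0, 0, 0, 0, 25, 0, 0, 0, 0, 0, 15, 0, 0, 0, 0, 0, 0, 0, 0, 0]
}}

```text
clock: 9.32
ee_pos: [0.4882, 0.2408, 0.1332]
tcp_rot: [[0.975, 0.223, -0.011], [0.223, -0.975, -0.004], [-0.011, 0.001, -1.0]]
force: [-0.1, 0.1, -1.2]
opening: 0.0582
gripper_force: 30.0
```

Emit:
{"fn": "jog_arm", "kwargs": {
  "moves": [0, 0, 0, 0, 0, 0, 0, 0, 0, 0, 0, 0, 0, 0, 0, 0, 0, 0]
}}

```text
clock: 9.57
ee_pos: [0.4931, 0.2417, 0.1413]
tcp_rot: [[0.975, 0.222, 0.003], [0.222, -0.975, 0.001], [0.003, -0.0, -1.0]]
force: [0.4, 0.5, -0.8]
opening: 0.0583
gripper_force: 30.0
```

Run:
```python
from h import *
s=readout.read_state();R=s["tcp_rot"];print(s["ee_pos"],R)
l=s["ee_pos"]+R@[.0012,.0003,-.051];print("liner",l,"err tool mm",R.T@(np.array([.4926,.2413,l[2]])-l)*1000)
i=read_camera("wrist");cv2.imwrite("pics/w7.png",i)
```

```text
[0.4931 0.2417 0.1413] [[ 0.9751  0.2219  0.0032]
 [ 0.2219 -0.9751  0.0012]
 [ 0.0033 -0.0004 -1.    ]]
liner [0.4942 0.2416 0.1923] err tool mm [-1.6257 -0.0899 -0.0054]
```

Emit:
{"fn": "jog_arm", "kwargs": {
  "moves": [0, 0, 0, 0, 0, 0, 0, 0, 0, 0, 0, 0, 0, 0, 0, 0, 0, 0, 0, 0, 0, 0, 0, 0]
}}

```text
clock: 9.95
ee_pos: [0.4925, 0.241, 0.1397]
tcp_rot: [[0.975, 0.221, 0.001], [0.221, -0.975, 0.0], [0.001, -0.0, -1.0]]
force: [-0.6, 0.4, -1.0]
opening: 0.0584
gripper_force: 30.0
```

Emit:
{"fn": "jog_arm", "kwargs": {
  "moves": [-1, 0, 5, 0, 0, 0, 0, 0, 7, 0, 0, 0, 0, 0, 7, 0, 0, 0, 0, 0, 7, 0, 0, 0, 0, 0, 6, 0, 0, 0, 0, 0, 5, 0, 0, 0, 0, 0, 0, 0, 0, 0, 0, 0, 0, 0, 0, 0]
}}

```text
clock: 10.62
ee_pos: [0.491, 0.2407, 0.1018]
tcp_rot: [[0.975, 0.221, -0.001], [0.221, -0.975, -0.0], [-0.001, 0.0, -1.0]]
force: [-0.7, 0.6, -1.6]
opening: 0.0583
gripper_force: 30.0
```

Emit:
{"fn": "jog_arm", "kwargs": {
  "moves": [0, 0, 4, 0, 0, 0, 0, 0, 3, 0, 0, 0, 0, 0, 3, 0, 0, 0, 0, 0, 0, 0, 0, 0, 0, 0, 0, 0, 0, 0]
}}

```text
clock: 11.03
ee_pos: [0.4913, 0.2409, 0.0922]
tcp_rot: [[0.975, 0.222, -0.0], [0.222, -0.975, 0.0], [-0.0, -0.0, -1.0]]
force: [1.1, 2.0, -0.6]
opening: 0.0583
gripper_force: 30.0
```

Emit:
{"fn": "jog_arm", "kwargs": {
  "moves": [0, 0, 2, 0, 0, 0, 0, 0, 2, 0, 0, 0, 0, 0, 2, 0, 0, 0, 0, 0, 0, 0, 0, 0, 0, 0, 0, 0, 0, 0]
}}

```text
clock: 11.45
ee_pos: [0.4918, 0.2413, 0.0866]
tcp_rot: [[0.975, 0.222, 0.001], [0.222, -0.975, 0.001], [0.001, -0.001, -1.0]]
force: [1.8, 0.9, -0.9]
opening: 0.0582
gripper_force: 30.0
```

Emit:
{"fn": "jog_arm", "kwargs": {
  "moves": [0, 0, 1, 0, 0, 0, 0, 0, 1, 0, 0, 0, 0, 0, 0, 0, 0, 0]
}}

```text
clock: 11.7
ee_pos: [0.4921, 0.2413, 0.0849]
tcp_rot: [[0.975, 0.222, 0.002], [0.222, -0.975, 0.001], [0.002, -0.001, -1.0]]
force: [2.1, 3.0, 2.3]
opening: 0.0584
gripper_force: 30.0
```

Emit:
{"fn": "jog_arm", "kwargs": {
  "moves": [0, 0, 1, 0, 0, 0, 0, 0, 0, 0, 0, 0, 0, 0, 0, 0, 0, 0]
}}

```text
clock: 11.95
ee_pos: [0.4921, 0.2414, 0.084]
tcp_rot: [[0.975, 0.222, 0.002], [0.222, -0.975, 0.001], [0.002, -0.001, -1.0]]
force: [3.2, 4.3, 2.5]
opening: 0.0587
gripper_force: 30.0
```

The wall is pushing softly towards +x and +y, so I'll ease about 1 mm that way and press on gently.

Emit:
{"fn": "jog_arm", "kwargs": {
  "moves": [0.9, -0.9, 0, 0, 0, 0, 0, 0, 0, 0, 0, 0, 0, 0, 1, 0, 0, 0, 0, 0, 0, 0, 0, 0, 0, 0, 0, 0, 0, 0]
}}

```text
clock: 12.37
ee_pos: [0.4921, 0.2416, 0.0828]
tcp_rot: [[0.975, 0.221, 0.0], [0.221, -0.975, -0.001], [0.0, 0.001, -1.0]]
force: [1.4, -0.0, 4.6]
opening: 0.0585
gripper_force: 30.0
```

Emit:
{"fn": "jog_arm", "kwargs": {
  "moves": [0, 0, 1, 0, 0, 0, 0, 0, 0, 0, 0, 0, 0, 0, 0, 0, 0, 0]
}}

```text
clock: 12.62
ee_pos: [0.4922, 0.2416, 0.0828]
tcp_rot: [[0.975, 0.221, 0.001], [0.221, -0.975, -0.0], [0.001, 0.001, -1.0]]
force: [-0.3, 0.6, 7.2]
opening: 0.0582
gripper_force: 30.0
```

It has come to rest at 82.8 mm with a purely vertical force, so it is home. Releasing and lifting.

Emit:
{"fn": "jog_arm", "kwargs": {
  "moves": [0, 0, -1, 0, 0, 0, 0, 0, 0, 0, 0, 0, 0, 0, 0, 0, 0, 0, 0, 0, 0, 0, 0, 0, 0, 0, 0, 0, 0, 0, 0, 0, 0, 0, 0, 0, 0, 0, 0, 0, 0, 0],
  "jaw": 1
}}

```text
clock: 13.2
ee_pos: [0.4917, 0.2417, 0.0819]
tcp_rot: [[0.975, 0.221, -0.001], [0.221, -0.975, -0.001], [-0.001, 0.0, -1.0]]
force: [0.7, -0.3, 0.4]
opening: 0.0941
gripper_force: 0.0
```

Emit:
{"fn": "jog_arm", "kwargs": {
  "moves": [0, 0, -10, 0, 0, 0, 0, 0, -20, 0, 0, 0, 0, 0, -30, 0, 0, 0, 0, 0, -30, 0, 0, 0, 0, 0, -25, 0, 0, 0, 0, 0, -10, 0, 0, 0]
}}

```text
clock: 13.7
ee_pos: [0.4938, 0.2426, 0.2131]
tcp_rot: [[0.975, 0.222, 0.008], [0.221, -0.975, 0.003], [0.008, -0.001, -1.0]]
force: [0.4, 0.8, 0.7]
opening: 0.094
gripper_force: 0.0
```

Emit:
{"fn": "jog_arm", "kwargs": {
  "moves": [-20, 10, 0, 0, 0, 0, -20, 10, 0, 0, 0, 0, -15, 10, 0, 0, 0, 0, 0, 0, 0, 0, 0, 0, 0, 0, 0, 0, 0, 0, 0, 0, 0, 0, 0, 0]
}}

```text
clock: 14.2
ee_pos: [0.4453, 0.2007, 0.2071]
tcp_rot: [[0.975, 0.221, 0.0], [0.221, -0.975, 0.0], [0.0, -0.0, -1.0]]
force: [0.1, -0.2, 0.4]
opening: 0.094
gripper_force: 0.0
```

Run:
```python
from h import *
import pickle
s=readout.read_state();i=read_camera("wrist");cv2.imwrite("pics/w8.png",i);pickle.dump(s,open("w8.pkl","wb"))
q=proj("wrist",(.4926,.2413,.135),s);print(s["ee_pos"],s["opening"],q)
F=fit(i,q,28,40,0);print(F,plane(ray("wrist",F[0][0],s),.135))
v=cv2.resize(i,None,fx=4,fy=4);cv2.ellipse(v,((F[0][0][0]*4+1.5,F[0][0][1]*4+1.5),(F[0][1][0]*4,F[0][1][1]*4),F[0][2]),(0,0,255),1)
x,y=int(q[0]*4),int(q[1]*4);v=v[max(y-200,0):y+200,x-240:x+240]
sc=read_camera("scene");cv2.imwrite("pics/s8.png",sc);w=cv2.resize(sc[165:265,300:380],(320,400),interpolation=cv2.INTER_CUBIC)
cv2.imwrite("pics/c8.png",np.hstack([v,w[:v.shape[0]]]))
```

```text
[0.4453 0.2007 0.2071] 0.09399515445022709 [227.6924 135.1913]
(((229.09921264648438, 138.4643096923828), (59.4517707824707, 68.56024932861328), 139.48606872558594), 90, np.float64(0.3484335112046116)) [0.4898 0.2393 0.135 ]
```

View pics/c8.png

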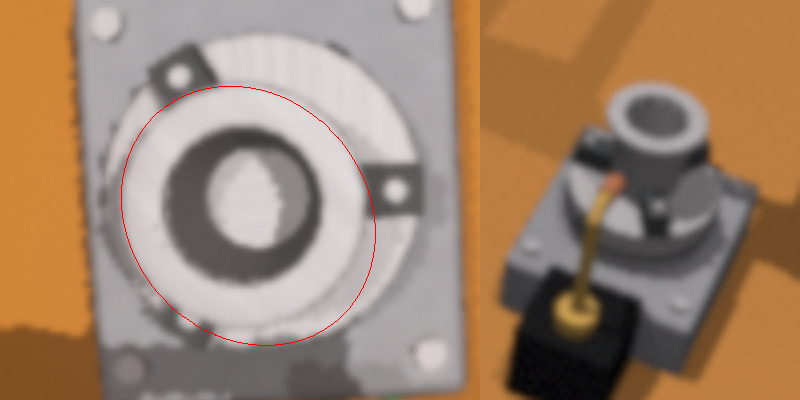

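The liner sits level on the can: mouth centre at about (227.6,135.6), against a prediction of (227.7,135.2), and the scene crop shows the flange flat on the rim. Now the cap.

Emit:
{"fn": "jog_arm", "kwargs": {
  "moves": [-5, 15, 0, 0, 0, 0, -11, 34, 0, 0, 0, 0, -12, 37, 0, 0, 0, 0, -12, 37, 0, 0, 0, 0, -12, 37, 0, 0, 0, 0, -12, 37, 0, 0, 0, 0, -12, 37, 0, 0, 0, 0, -12, 37, 0, 0, 0, 0],
  "jaw": 0.55
}}

```text
clock: 14.97
ee_pos: [0.4193, -0.0849, 0.2073]
tcp_rot: [[0.975, 0.222, 0.0], [0.222, -0.975, 0.0], [0.0, 0.0, -1.0]]
force: [1.4, 0.2, 0.6]
opening: 0.052
gripper_force: 0.0
```

Emit:
{"fn": "jog_arm", "kwargs": {
  "moves": [-12, 37, 0, 0, 0, 0, -9, 30, 0, 0, 0, 0, -6, 19, 0, 0, 0, 0, 0, 0, 0, 0, 0, 0, 0, 0, 0, 0, 0, 0, 0, 0, 0, 0, 0, 0, 0, 0, 0, 0, 0, 0]
}}

```text
clock: 15.55
ee_pos: [0.4124, -0.1719, 0.2074]
tcp_rot: [[0.975, 0.223, 0.0], [0.223, -0.975, 0.0], [0.0, -0.0, -1.0]]
force: [-0.5, -0.4, 0.4]
opening: 0.0518
gripper_force: 0.0
```

Run:
```python
from h import *
import pickle
s=readout.read_state();i=read_camera("wrist");cv2.imwrite("pics/w9.png",i)
R=s["tcp_rot"];print(s["ee_pos"],s["opening"],s["clock"])
q=proj("wrist",(.412,-.1725,.007),s);print(q)
E=fit(i,q,24,38,0);print(E,plane(ray("wrist",E[0][0],s),.007))
g=cv2.cvtColor(i,cv2.COLOR_BGR2GRAY);H=cv2.HoughCircles(cv2.GaussianBlur(g,(0,0),1),cv2.HOUGH_GRADIENT,1,10,param1=60,param2=12,minRadius=26,maxRadius=36)
if H is not None: H=[h for h in H[0] if np.hypot(*(h[:2]-q))<20];print(H,[plane(ray("wrist",h[:2],s),.007) for h in H])
print(R.T@(np.array([.412,-.1725,s["ee_pos"][2]])-s["ee_pos"])*1000)
# liner mouth
s8=pickle.load(open("w8.pkl","rb"));i8=cv2.imread("pics/w8.png");F=fit(i8,(227.6,135.6),14,24,1);print(F,plane(ray("wrist",F[0][0],s8),.135))
```

```text
[ 0.4124 -0.1719  0.2074] 0.051844360459716854 15.55
[258.6634 169.6534]
(((233.44664001464844, 180.01748657226562), (16.92925262451172, 58.40616989135742), 161.15150451660156), 11, np.float64(0.537916548989064)) [ 0.3895 -0.1409  0.007 ]
[array([253.5, 159.5,  31.4], dtype=float32)] [array([ 0.4244, -0.1622,  0.007 ])]
[-0.4779  0.4806 -0.0003]
(((227.62503051757812, 135.90585327148438), (39.252403259277344, 39.981475830078125), 86.38777160644531), 180, np.float64(0.20721134079051615)) [0.4919 0.2412 0.135 ]
```

Run:
```python
from h import *
import pickle
s=readout.read_state();i=cv2.imread("pics/w9.png")
q=proj("wrist",(.412,-.1725,.007),s);print(q)
for sg in (0,1,-1):
    E=fit(i,q,17,28,sg);print(E,plane(ray("wrist",E[0][0],s),.007))
g=cv2.cvtColor(i,cv2.COLOR_BGR2GRAY);H=cv2.HoughCircles(cv2.GaussianBlur(g,(0,0),.7),cv2.HOUGH_GRADIENT,1,5,param1=50,param2=9,minRadius=19,maxRadius=25)
if H is not None: H=[h for h in H[0] if np.hypot(*(h[:2]-q))<15];print(H,[plane(ray("wrist",h[:2],s),.007) for h in H])
```

```text
[258.6684 169.663 ]
(((258.2518005371094, 169.1470184326172), (42.33769989013672, 42.59901809692383), 136.83212280273438), 146, np.float64(0.3047099876861054)) [ 0.4126 -0.1718  0.007 ]
(((258.24359130859375, 169.15911865234375), (42.376495361328125, 42.58740234375), 140.83218383789062), 156, np.float64(0.29984088715743495)) [ 0.4126 -0.1718  0.007 ]
(((257.60198974609375, 176.45465087890625), (34.582767486572266, 46.53590774536133), 172.74378967285156), 22, np.float64(0.13446954478602882)) [ 0.4022 -0.1732  0.007 ]
[array([259.5, 169.5,  21.6], dtype=float32), array([254.5, 171.5,  20. ], dtype=float32), array([255.5, 176.5,  22.2], dtype=float32)] [array([ 0.4125, -0.1736,  0.007 ]), array([ 0.4081, -0.1674,  0.007 ]), array([ 0.4014, -0.1703,  0.007 ])]
```

The cap centre is at (0.4126, -0.1718), right under the tool. Descending.

Emit:
{"fn": "jog_arm", "kwargs": {
  "moves": [0, 0, 15, 0, 0, 0, 0, 0, 30, 0, 0, 0, 0, 0, 35, 0, 0, 0, 0, 0, 35, 0, 0, 0, 0, 0, 35, 0, 0, 0, 0, 0, 25, 0, 0, 0, 0, 0, 10, 0, 0, 0, 0, 0, 0, 0, 0, 0]
}}

```text
clock: 16.27
ee_pos: [0.4101, -0.1711, 0.0198]
tcp_rot: [[0.975, 0.223, -0.005], [0.223, -0.975, 0.003], [-0.004, -0.004, -1.0]]
force: [-1.0, -0.1, 0.7]
opening: 0.0521
gripper_force: 0.0
```

Emit:
{"fn": "jog_arm", "kwargs": {
  "moves": [0, 0, 8, 0, 0, 0, 0, 0, 8, 0, 0, 0, 0, 0, 8, 0, 0, 0, 0, 0, 6, 0, 0, 0, 0, 0, 4, 0, 0, 0, 0, 0, 0, 0, 0, 0, 0, 0, 0, 0, 0, 0]
}}

```text
clock: 16.85
ee_pos: [0.4119, -0.1732, -0.0117]
tcp_rot: [[0.975, 0.221, -0.0], [0.221, -0.975, 0.0], [-0.0, -0.0, -1.0]]
force: [0.2, 1.1, -0.1]
opening: 0.0516
gripper_force: 0.0
```

Emit:
{"fn": "jog_arm", "kwargs": {
  "moves": [0, 0, 2, 0, 0, 0, 0, 0, 0, 0, 0, 0, 0, 0, 0, 0, 0, 0, 0, 0, 0, 0, 0, 0, 0, 0, 0, 0, 0, 0, 0, 0, 0, 0, 0, 0, 0, 0, 0, 0, 0, 0, 0, 0, 0, 0, 0, 0],
  "jaw": 0
}}

```text
clock: 17.52
ee_pos: [0.412, -0.1731, -0.0135]
tcp_rot: [[0.975, 0.221, 0.0], [0.221, -0.975, 0.0], [0.0, 0.0, -1.0]]
force: [-0.4, 0.6, 1.6]
opening: 0.0133
gripper_force: 30.0
```

Emit:
{"fn": "jog_arm", "kwargs": {
  "moves": [0, 0, 0, 0, 0, 0, 0, 0, 0, 0, 0, 0, 0, 0, 0, 0, 0, 0]
}}

```text
clock: 17.77
ee_pos: [0.412, -0.1731, -0.0135]
tcp_rot: [[0.975, 0.221, 0.0], [0.221, -0.975, 0.0], [0.0, 0.0, -1.0]]
force: [-0.0, 0.2, 1.6]
opening: 0.0135
gripper_force: 30.0
```

Emit:
{"fn": "jog_arm", "kwargs": {
  "moves": [0, 0, -8, 0, 0, 0, 0, 0, -18, 0, 0, 0, 0, 0, -30, 0, 0, 0, 0, 0, -35, 0, 0, 0, 0, 0, -35, 0, 0, 0, 0, 0, -35, 0, 0, 0, 0, 0, -20, 0, 0, 0, 0, 0, -9, 0, 0, 0]
}}

```text
clock: 18.43
ee_pos: [0.4136, -0.1742, 0.181]
tcp_rot: [[0.975, 0.221, 0.006], [0.221, -0.975, -0.004], [0.005, 0.005, -1.0]]
force: [-0.3, -0.2, -0.7]
opening: 0.0133
gripper_force: 30.0
```

Run:
```python
from h import *
s=readout.read_state();R=s["tcp_rot"];i=read_camera("wrist");cv2.imwrite("pics/w10.png",i)
print(s["ee_pos"],s["opening"],s["gripper_force"],R.T@(np.array([.4921,.2413,s["ee_pos"][2]])-s["ee_pos"])*1000)
p=s["ee_pos"]+R@[.0009,0,-.0205];q=proj("wrist",p,s);print(q)
for sg in (0,-1):
    E=fit(i,q,30,50,sg);print(E)
    o,d=ray("wrist",E[0][0],s);o=R.T@(o-s["ee_pos"]);d=R.T@d;print(o+d*(-.0205-o[2])/d[2])
```

```text
[ 0.4136 -0.1742  0.181 ] 0.013342262009935964 29.9997541308403 [ 168.6007 -387.7552   -1.1535]
[258.0231 222.5523]
(((258.18231201171875, 221.3241424560547), (82.60513305664062, 85.64266204833984), 94.23902893066406), 115, np.float64(0.2891314750833254))
[ 0.0018  0.0001 -0.0205]
(((258.78521728515625, 225.11785888671875), (84.18655395507812, 96.78985595703125), 99.99686431884766), 44, np.float64(0.36671676910473594))
[-0.001   0.0005 -0.0205]
```

The cap is held by its stub, level and centred about 1.3 mm off in tool x. Carrying it high over the fan to the can.

Emit:
{"fn": "jog_arm", "kwargs": {
  "moves": [6, -15, 0, 0, 0, 0, 13, -30, 0, 0, 0, 0, 16, -37, 0, 0, 0, 0, 16, -37, 0, 0, 0, 0, 16, -37, 0, 0, 0, 0, 16, -37, 0, 0, 0, 0, 16, -37, 0, 0, 0, 0, 16, -37, 0, 0, 0, 0]
}}

```text
clock: 19.15
ee_pos: [0.4637, 0.1145, 0.1741]
tcp_rot: [[0.975, 0.221, -0.004], [0.221, -0.975, -0.001], [-0.004, -0.0, -1.0]]
force: [1.3, 0.2, -1.1]
opening: 0.0135
gripper_force: 30.0
```

Emit:
{"fn": "jog_arm", "kwargs": {
  "moves": [16, -37, 0, 0, 0, 0, 16, -37, 0, 0, 0, 0, 13, -30, 0, 0, 0, 0, 7, -17, 0, 0, 0, 0, 0, 0, 0, 0, 0, 0, 0, 0, 0, 0, 0, 0, 0, 0, 0, 0, 0, 0, 0, 0, 0, 0, 0, 0]
}}

```text
clock: 19.82
ee_pos: [0.4885, 0.2409, 0.1756]
tcp_rot: [[0.975, 0.22, -0.001], [0.22, -0.975, -0.001], [-0.001, 0.001, -1.0]]
force: [0.2, -0.3, -1.2]
opening: 0.0134
gripper_force: 30.0
```

Run:
```python
from h import *
s=readout.read_state();R=s["tcp_rot"];i=read_camera("wrist");cv2.imwrite("pics/w11.png",i)
print(s["ee_pos"],s["opening"],s["gripper_force"])
E=fit(i,(258,222),36,48,0);print(E)
o,d=ray("wrist",E[0][0],s);o=R.T@(o-s["ee_pos"]);d=R.T@d;c=o+d*(-.0195-o[2])/d[2];print(c)
c=s["ee_pos"]+R@np.array([.0013,0,-.0165]);print(R.T@(np.array([.4921,.2413,.140])-c)*1000,R)
```

```text
[0.4885 0.2409 0.1756] 0.013379065904144451 29.99974250793457
(((258.4756774902344, 222.0576629638672), (80.32463836669922, 85.78218841552734), 84.60585021972656), 117, np.float64(0.3329496628588195))
[ 0.0009  0.0003 -0.0195]
[ 2.3928  0.3396 52.0942] [[ 0.9755  0.22   -0.0013]
 [ 0.22   -0.9755 -0.0011]
 [-0.0015  0.0008 -1.    ]]
```

Emit:
{"fn": "jog_arm", "kwargs": {
  "moves": [2.5, 0.3, 5, 0, 0, 0, 0, 0, 12, 0, 0, 0, 0, 0, 12, 0, 0, 0, 0, 0, 8, 0, 0, 0, 0, 0, 3, 0, 0, 0, 0, 0, 0, 0, 0, 0, 0, 0, 0, 0, 0, 0, 0, 0, 0, 0, 0, 0]
}}

```text
clock: 20.53
ee_pos: [0.4917, 0.2426, 0.1368]
tcp_rot: [[0.975, 0.222, 0.001], [0.222, -0.975, 0.0], [0.001, -0.0, -1.0]]
force: [0.1, 0.3, -1.1]
opening: 0.0134
gripper_force: 30.0
```

Emit:
{"fn": "jog_arm", "kwargs": {
  "moves": [0, 0, 3, 0, 0, 0, 0, 0, 3, 0, 0, 0, 0, 0, 3, 0, 0, 0, 0, 0, 1, 0, 0, 0, 0, 0, 0, 0, 0, 0, 0, 0, 0, 0, 0, 0, 0, 0, 0, 0, 0, 0]
}}

```text
clock: 21.12
ee_pos: [0.4914, 0.2425, 0.1265]
tcp_rot: [[0.975, 0.222, 0.0], [0.222, -0.975, 0.0], [0.0, 0.0, -1.0]]
force: [-0.3, 0.5, -0.9]
opening: 0.0135
gripper_force: 30.0
```

Run:
```python
from h import *
s=readout.read_state();R=s["tcp_rot"];i=read_camera("wrist");c=read_camera("scene");t=read_camera("top")
cv2.imwrite("pics/w12.png",i);cv2.imwrite("pics/s12.png",c);cv2.imwrite("pics/t12.png",t)
print(s["ee_pos"],s["force"],R[:,2])
p=s["ee_pos"]+R@np.array([.0012,0,-.0165]);print("cap underside",p)
# vertical profile in the scene picture at the near edges of cap and flange
g=cv2.cvtColor(c,cv2.COLOR_BGR2GRAY)
n=camera_params("scene")["extrinsics"][:2,2];n=-n/np.linalg.norm(n)
for z in (.144,.140,.135,.130): print(z,proj("scene",[.4921+.03*n[0],.2413+.03*n[1],z]))
q=proj("scene",[.4921+.03*n[0],.2413+.03*n[1],.135]);x=int(round(q[0]))
for y in range(int(q[1])-8,int(q[1])+9): print(y,g[y,x-6:x+7:2])
```

```text
[0.4914 0.2425 0.1265] [-0.3493  0.5213 -0.8858] [ 0.0002  0.     -1.    ]
cap underside [0.4926 0.2428 0.143 ]
0.144 [345.8955 199.6623]
0.14 [345.6195 200.9024]
0.135 [345.2765 202.4435]
0.13 [344.9356 203.9748]
194 [149 126 103  88  88  85  86]
195 [159 153 131  96  95  89  85]
196 [150 159 147 105 101  99  90]
197 [125 146 147 118 106 101  97]
198 [ 99 117 135 124 107  98  94]
199 [ 92  93 109 106  98  90  89]
200 [100  91  89  88  89  86  87]
201 [103  99  90  90  90  89  91]
202 [86 97 96 95 93 89 83]
203 [70 82 82 85 83 78 67]
204 [68 70 71 73 73 70 58]
205 [66 68 67 70 69 66 51]
206 [67 68 69 70 69 66 48]
207 [68 68 68 69 67 65 52]
208 [68 69 68 69 70 67 64]
209 [67 70 69 70 69 69 77]
210 [68 68 70 70 68 71 81]
```

Emit:
{"fn": "jog_arm", "kwargs": {
  "moves": [-0.8, 1.4, 1.5, 0, 0, 0, 0, 0, 1.5, 0, 0, 0, 0, 0, 0, 0, 0, 0, 0, 0, 0, 0, 0, 0, 0, 0, 0, 0, 0, 0, 0, 0, 0, 0, 0, 0, 0, 0, 0, 0, 0, 0]
}}

```text
clock: 21.85
ee_pos: [0.4909, 0.2409, 0.1234]
tcp_rot: [[0.975, 0.222, 0.0], [0.222, -0.975, -0.0], [0.0, 0.0, -1.0]]
force: [-0.4, -1.5, -0.6]
opening: 0.0134
gripper_force: 30.0
```

Run:
```python
from h import *
s=readout.read_state();R=s["tcp_rot"];i=read_camera("wrist");t=read_camera("top");t0=cv2.imread("pics/top0.png");c=read_camera("scene");c0=cv2.imread("pics/scene0.png")
print(s["ee_pos"]+R@[.0012,0,-.0165],s["force"],s["joint_vel"],s["gripper_force"])
E=fit(i,(258,222),36,48,0);print(E[0]);print(proj("wrist",s["ee_pos"]+R@[.0012,0,-.0205],s))
# bystanders moved? difference images around them
for n,X in (("plain",(.555,-.147,.043)),("jar",(.5745,-.275,.065)),("fan",(.487,-.008,.1))):
    for nm,a,b in (("top",t,t0),("scene",c,c0)):
        x,y=proj(nm,X).astype(int);print(n,nm,np.abs(a[y-18:y+18,x-18:x+18].astype(int)-b[y-18:y+18,x-18:x+18]).mean().round(1))
```

```text
[0.4921 0.2412 0.1399] [-0.4149 -1.4962 -0.5906] [ 0.032  -0.0332 -0.0382  0.0237 -0.0666  0.0922] 29.99979168176651
((258.6378479003906, 220.04498291015625), (82.78549194335938, 86.84683227539062), 139.8687286376953)
[258.024  222.1388]
plain top 10.8
plain scene 6.3
jar top 11.4
jar scene 6.1
fan top 5.8
fan scene 5.3
```

The cap underside is at (0.4921, 0.2412, 0.140): centred, level and steady, with no contact force. Handing in.

```bash
python3 -c "
from rig import workorder
print(workorder.hand_in())"
```

```text
the job is handed in; nothing more can be done
None
```

I set the liner fully home in the can and let go of it. The cap is held by its stub, level and centred, about 5 mm above the flange by the arm's own readings, and I handed the job in at about 22 s. I felt no contact with the fan or the other things on the bench.

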